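# Stand the brass attar flask in its ash ring

### The job

The round-bottomed brass flask is leaning in its slanted rest. Pick it up by the neck and stand it upright in the small ash ring stand, the one its ball fits, setting it down rather than dropping it, and let go. Do not knock the chai cup over or push it out of its place.

Things in the scene. Friction and masses are not known exactly. Their poses are not given: they have to be found in the camera images.
- flask: Brass flask, about 160 g: ball 48 mm wide, straight neck 16 mm wide, lip 20 mm wide. Origin: ball's centre; z runs up the neck. Neck from 22 mm to the lip at 85 mm, top at 90 mm; grip the neck about 73 mm from the origin. Starts leaning 30 degrees in the rest, neck towards the robot's side. Not the flat-bottomed brass jar (52 mm wide, 68 mm tall) that stands alone.
- ring_stand: Small pale ash ring, 60 mm outside, 36 mm inside, 16 mm tall, on a round plywood base (90 mm, 4 mm thick) fixed to the table; not the wide thin ash hoop (140 mm). Origin on the table under its centre, z up; ring's upper edge at 20 mm. The seated flask's ball centre is 36 mm above the origin, on the axis; friction alone keeps the flask as upright as it was let go.
- rest: Fixed flask rest: wooden base 100 (x) x 80 x 4 mm, ring pocket (34 mm inside, rim 14 mm up) in the middle, thin V-shaped steel bar 30 mm wide, 61 to 71 mm up, on its -x side; the flask's neck leans in the V. Origin under the pocket's centre; the flask leans to its -x. Beyond 52 mm from the ball's centre the neck is free all round. Lift straight up: along the neck the ball would catch on the bar.
- chai_cup: White ceramic chai cup, 72 mm across the rim, 75 mm tall, standing on the table near the task's things; leave it be. Origin at the centre of its underside, z up.
There are look-alikes about, which are no part of the job. Leave any blue look-alike of the flask alone.

How it is judged:
By the outcome, as a careful person would: the job done as asked, in the order asked, and still so for the second after the job is handed in, with the robot touching nothing.
It also fails if it takes over 37 s, if anything falls off the work surface, if the arm or the gripper's body presses on something with over 40 N, if the wrist force passes 120 N, or if a joint passes its speed limit or range.

### The arm

A 6-joint arm with a two-finger parallel gripper is mounted at the origin on the work surface. World frame = base frame: x ahead of the robot, y to its left, z up, the work surface at z = 0. Lengths are in mm, angles in rad, forces in N, time in s.
With the tool pointing down it reaches from about 300 to 775 mm from the base axis. Payload 14.6 kg.
Tool frame: the origin (TCP) lies at the very end of the fingers, on their centre line; the grasp point (between the pads) lies 19 mm behind it; y points along the fingers, z is the direction in which the jaws open and shut, and the axes are right-handed (so a half turn about y gives the same grasp; the last joint's range is limited). The gripper opens to 94 mm and grips with 3 to 60 N. Pads are 16 mm wide; open, the fingers measure 119 mm over their backs; the gripper's body (75 mm by 177 mm) begins 78 mm behind the grasp point.
Start: joints at [1.174, 0.3, 1.521, -0, 1.321, -0.067], TCP at [178.117, 520.35, 205.446] pointing down, gripper open.
Joint ranges: [-3.03, 3.03], [-0.79, 2.21], [0.23, 2.52], [-1.04, 4.18], [0, 3.07], [-2.55, 2.55]. Speed limits (rad/s): [2.22, 2.22, 2.57, 3.14, 3.14, 3.14].

### API

Orientations are given as [roll, pitch, yaw] about the fixed x, y, z axes, in that order (R = Rz(yaw) Ry(pitch) Rx(roll)).
In Python, from cell import monitor, optics, manip gives the robot as it stands.
- The arm moves only by the shell command python3 -m creep 'ROWS' [FORCE]. ROWS is JSON, a list of rows, each an object of numbers: "tx", "ty", "tz": the shift along the tool's x, y, z scaled (see below); "turn": the turn about the tool's y scaled (see below); "fingers": the finger opening in mm, from 0 to 94. In form: [{"tx": .., "ty": .., "tz": .., "turn": .., "fingers": ..}, ...]. A call has 1 to 20 rows; each row is the pose to reach, as a shift and turn from the pose measured when the call began, along the tool's axes at that moment, turning the shorter way round; what a row does not reach only later rows make up. The controller multiplies each number of a shift by 200 mm and each number of a turn by pi rad. A row lasts 1/10 s, in which the tool goes at most 50 mm and 8.59 degrees, less where a joint would pass 70% of its speed; a pose out of reach is approached as far as the arm can. A call with a number of a shift or a turn outside -1 to 1 is refused whole. A call with a gripper value outside its range is refused whole. The fingers move at their own pace and stop on an object; FORCE is the grip in N (left out, the last holds). Time passes only in rows, so rows that repeat a pose let the fingers close. It gives the time, the measured TCP pose, the force and the opening at its end, in the units of the state.
- monitor.read_state(): the state, without advancing time (a new reading comes with each control period).
- optics.camera(name): name is "side" or "top"; returns a dict with "frame" (400x640x3 uint8, red, green, blue), "range_z" (400x640 float32, mm along the optical axis (not along the pixel's ray), 0 where there is no reading), "fx", "fy", "cx", "cy" (pixels), "R" (3x3) and "t" (3): a world point X has camera coordinates R X + t. Camera axes: x right, y down, z forward; pixel columns grow to the right and rows downward; lengths in mm; the calibration is good to about 2 mm. A picture is of the moment at which its call begins.
- manip.sign_off(): hands the job in, once; it reports no verdict.
The state is a dict: "clock": time; "joints": joint angles; "qd": joint speeds; "effort": joint torques, N m; "eef_pos": TCP position; "eef_rot": TCP orientation; "wrist_force": force on the tool from outside, world axes, zero at the start; "moment": the same for the moment, N m; "finger_gap": finger opening in mm.
Only numpy, scipy, OpenCV 4.12 (cv2) and the standard library are available. Lean on these libraries where they do the work, as an engineer would, in place of code of your own. Each camera call takes 0.05 s, during which the arm holds its last target.

## Working session

There is one attempt and no reset: what is moved stays moved. The work goes in short steps, Python scripts to look and compute and a shell command to move; the robot and the scene stay as the last step left them, time stands still between calls to the robot, and variables do not carry over. Pictures are saved under pics/ and viewed, and the job is handed in when it is done.

```bash
mkdir -p pics; ls; python3 - <<'E'
from cell import monitor, optics
import cv2,numpy as np
print(monitor.read_state())
for n in ("side","top"):
    c=optics.camera(n)
    cv2.imwrite(f"pics/{n}0.png",c["frame"][:,:,::-1]); np.savez(f"{n}0.npz",**c)
    print(n,c["fx"],c["fy"],c["cx"],c["cy"],np.round(c["R"],3).tolist(),np.round(c["t"],1))
E
```

```text
pics
{'clock': 0.0, 'joints': array([ 1.17439570e+00,  3.00493437e-01,  1.52157484e+00, -1.06027176e-05,
        1.32069721e+00, -6.65998010e-02]), 'qd': array([-0.00204347,  0.00034615, -0.0005707 , -0.00061126, -0.00143046,
       -0.00021229]), 'effort': array([-1.30981261e-03, -5.31808913e+01, -3.52732694e+01,  7.07975356e-02,
        2.44443468e-02, -5.80396181e-05]), 'eef_pos': array([178.02459218, 520.11627027, 204.87671724]), 'eef_rot': array([-1.57196724e+00,  6.78057111e-05, -3.29798234e-01]), 'wrist_force': array([ 0.1711269 , -0.27852675, -0.11831465]), 'moment': array([ 0.0180141 ,  0.03354948, -0.00306329]), 'finger_gap': 93.9259765438933}
side 387.49696487168615 387.49696487168615 326.8489696496534 190.67913162454752 [[0.823, -0.568, -0.002], [-0.359, -0.516, -0.777], [0.441, 0.641, -0.629]] [-478.2  237.3  744.1]
top 433.5461842697906 433.5461842697906 315.3416002741485 204.31287437824952 [[0.029, -0.999, 0.039], [-0.993, -0.033, -0.116], [0.117, -0.035, -0.993]] [-75.2 552.8 833.2]
```

View pics/side0.png

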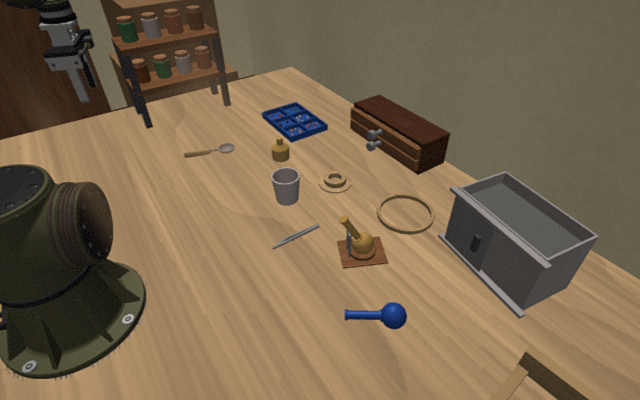

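View pics/top0.png

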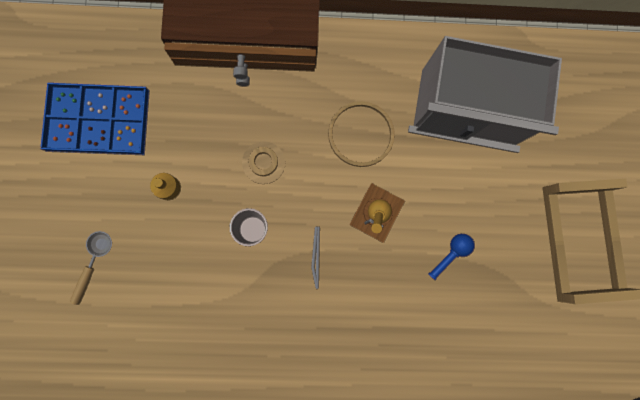

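Side view: flask in its rest at about (358,242), brass jar (281,151), blue flask (385,315), ring stand (335,182), hoop (405,213), cup (287,187). Top view: flask (378,215), jar (164,185), blue flask (455,250), ring stand (263,162), hoop (361,135), cup (248,227). By the description I choose the leaning brass flask and the small ring on a round base. Next I crop in close and measure.

```bash
cat > h.py <<'E'
import numpy as np,cv2
def load(n): return dict(np.load(n))
def pt(c,u,v,z=None):
    d=np.array([(u-c["cx"])/c["fx"],(v-c["cy"])/c["fy"],1.0]); R=c["R"];t=c["t"]
    o=-R.T@t; r=R.T@d
    return o+r*(z-o[2])/r[2]
def cloud(c):
    h,w=c["range_z"].shape; u,v=np.meshgrid(np.arange(w),np.arange(h)); Z=c["range_z"]
    P=np.stack([(u-c["cx"])/c["fx"]*Z,(v-c["cy"])/c["fy"]*Z,Z],-1)
    return (P-c["t"])@c["R"]
def proj(c,X):
    p=c["R"]@np.array(X,float)+c["t"]; return np.array([c["fx"]*p[0]/p[2]+c["cx"],c["fy"]*p[1]/p[2]+c["cy"]])
E
python3 - <<'E'
from h import *
t=load("top0.npz");s=load("side0.npz")
a=t["frame"][170:250,330:430];b=s["frame"][205:275,325:400];r=t["frame"][130:190,230:300];r2=s["frame"][165:200,310:360]
im=np.full((600,800,3),0,np.uint8)
for i,x in enumerate((a,b,r,r2)):
    k=min(400/x.shape[1],300/x.shape[0]); y=cv2.resize(x,None,fx=k,fy=k,interpolation=cv2.INTER_CUBIC); im[(i//2)*300:(i//2)*300+y.shape[0],(i%2)*400:(i%2)*400+y.shape[1]]=y
    print(i,k)
cv2.imwrite("pics/crop0.png",im[:,:,::-1])
for n,c in(("t",t),("s",s)):
    C=cloud(c); hsv=cv2.cvtColor(c["frame"],cv2.COLOR_RGB2HSV)
    u0,u1,v0,v1=(345,410,180,245) if n=="t" else (330,395,208,272)
    P=C[v0:v1,u0:u1].reshape(-1,3); H=hsv[v0:v1,u0:u1].reshape(-1,3)
    print(n,"table z",np.median(C[300:330,200:240,2] if n=="t" else C[225:235,200:240,2]))
    m=P[:,2]>25
    print(m.sum(), P[m].min(0),P[m].max(0), "hsv",np.median(H[m],0))
    top=P[P[:,2]>P[m][:,2].max()-10]; print("lip mean",top.mean(0),len(top))
    u0,u1,v0,v1=(228,270,205,250) if n=="t" else (268,305,165,208)
    P=C[v0:v1,u0:u1].reshape(-1,3); Q=P[P[:,2]>68]; print("cup",Q.min(0),Q.max(0),(Q.min(0)+Q.max(0))/2)
    u0,u1,v0,v1=(238,290,135,190) if n=="t" else (316,355,165,195)
    P=C[v0:v1,u0:u1].reshape(-1,3); Q=P[(P[:,2]>13)&(P[:,2]<35)]; print("ring",len(Q),Q.min(0),Q.max(0),(Q.min(0)+Q.max(0))/2)
E
```

```text
0 3.75
1 4.285714285714286
2 5.0
3 8.0
t table z 0.05455488504992001
583 [ 453.69232868 -210.04064612   25.11396408] [567.53485903 -27.50145902 893.78844495] hsv [ 19. 168. 133.]
lip mean [453.69232868 -27.50145902 893.78844495] 18
cup [453.69232868 -27.50145902  68.08841383] [538.88205574 102.59597806 893.78844495] [496.28719221  37.54725952 480.93842939]
ring 437 [613.31451135  22.23423186  13.69141486] [672.03776238  80.24181391  24.41809874] [642.67613686  51.23802289  19.0547568 ]
s table z 2.0091733261975726
650 [ 150.84463225 -625.91880254   25.03833413] [ 563.67006232 -157.281599    651.27147169] hsv [ 19.  148.  101.5]
lip mean [ 150.84463225 -625.91880254  651.27147169] 21
cup [ 150.84463225 -625.91880254   68.01313059] [536.41293288 104.43745415 651.27147169] [ 343.62878257 -260.7406742   359.64230114]
ring 236 [612.23726609  21.46424348  13.04161125] [670.80943261  80.86380009  25.62054537] [641.52334935  51.16402178  19.33107831]
```

View pics/crop0.png

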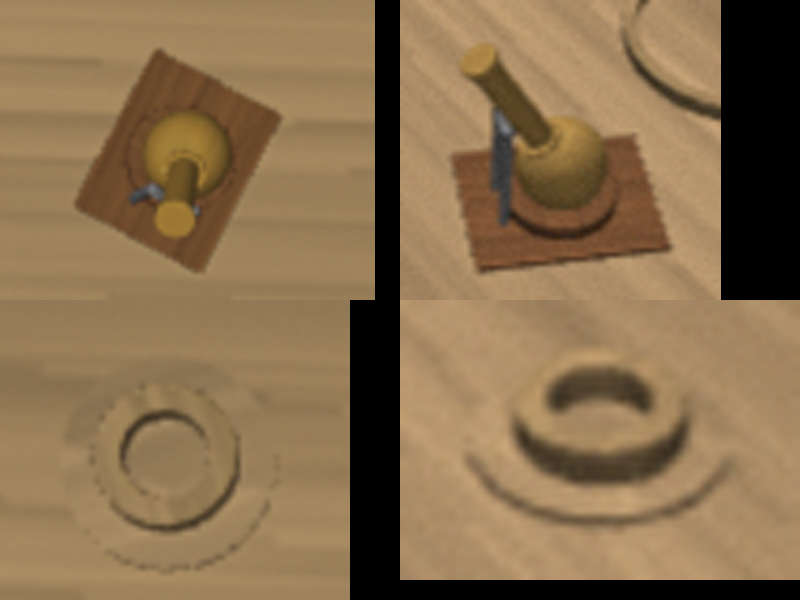

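The crops show the leaning brass flask with its lip (top-left panel at (175,218), top-right at (480,60)), and the small ring on its round base. I exclude the invalid-depth pixels, then fit the ball and axis.

```bash
python3 - <<'E'
from h import *
from scipy.optimize import least_squares
t=load("top0.npz");s=load("side0.npz")
bl={}
for n,c in(("t",t),("s",s)):
    C=cloud(c); hsv=cv2.cvtColor(c["frame"],cv2.COLOR_RGB2HSV); ok=c["range_z"]>0
    u0,u1,v0,v1=(345,410,180,245) if n=="t" else (330,395,208,272)
    sl=(slice(v0,v1),slice(u0,u1))
    P=C[sl][ok[sl]]; P=P[(P[:,2]<150)]
    F=P[P[:,2]>22]; print(n,F.max(0),F.min(0))
    # rest base outline from depth/colour: reddish
    hs=hsv[sl]; rgb=c["frame"][sl].astype(int); m=((rgb[...,0]-rgb[...,2])>0)&(hs[...,0]<14)
    cs,_=cv2.findContours(m.astype(np.uint8),cv2.RETR_EXTERNAL,cv2.CHAIN_APPROX_NONE)
    k=max(cs,key=cv2.contourArea).reshape(-1,2)+[u0,v0]
    W=np.array([pt(c,u,v,4)[:2] for u,v in k],np.float32)
    r=cv2.minAreaRect(W); print("rest",r)
    # sphere fit R=24
    ang=None
    B=F[(F[:,2]>28)&(F[:,2]<58)]
    f=lambda p:np.linalg.norm(B-p,axis=1)-24
    x0=np.array([*r[0],34.]); q=least_squares(f,x0,loss="soft_l1",f_scale=1); print("ball",q.x,np.median(abs(q.fun)))
    d=np.linalg.norm(F-q.x,axis=1); N=F[(d>55)&(d<95)]; 
    L=N[N[:,2]>92]
    def g(p):
        a=p[2:5]/np.linalg.norm(p[2:5]); w=N-np.array([p[0],p[1],75]); return np.linalg.norm(w-np.outer(w@a,a),axis=1)-8
    cap=F[d>87]
    print("max d",d.max(),"n",len(N),"cap centre",cap.mean(0),len(cap), "dir", (cap.mean(0)-q.x)/np.linalg.norm(cap.mean(0)-q.x))
    bl[n]=N
    # ring
    u0,u1,v0,v1=(228,270,205,250) if n=="t" else (268,305,165,208)
    sl=(slice(v0,v1),slice(u0,u1)); P=C[sl][ok[sl]];Q=P[(P[:,2]>68)&(P[:,2]<90)]; print("cup",Q.min(0),Q.max(0),(Q.min(0)+Q.max(0))/2)
E
```

```text
t [ 567.53485903 -158.72365655  113.67949436] [ 497.30044915 -210.04064612   25.11396408]
rest ((525.4148559570312, -169.91616821289062), (15.207680702209473, 15.062561988830566), 60.09294891357422)
ball [ 545.32170799 -187.69235951   30.65347165] 0.7082339298807483
max d 92.52752749664045 n 130 cap centre [ 506.76380129 -167.9386599   108.81893728] 85 dir [-0.43144765  0.22103605  0.87464049]
cup [468.89994104  32.97395719  68.08841383] [538.88205574 102.59597806  78.5055861 ] [503.89099839  67.78496762  73.29699996]
s [ 563.67006232 -157.281599    115.46140803] [ 496.55451765 -211.39138576   22.06037917]
rest ((545.3767700195312, -187.57647705078125), (80.10865020751953, 99.60494995117188), 62.77088928222656)
ball [ 543.91107515 -185.64110951   33.12230366] 1.1224382827200863
max d 91.11347871397011 n 137 cap centre [ 504.86185777 -167.94585565  110.37169413] 54 dir [-0.44199145  0.20028957  0.87437272]
cup [466.9387867   32.29168753  68.01313059] [536.41293288 104.43745415  79.59966502] [501.67585979  68.36457084  73.80639781]
```

Checks: the ball is at (545,-187,~31); the geometry predicts 30.9. The lip is 91 mm out at a 30° lean, and the rest's yaw is about -27°. The ring is at (642,51) with its upper edge at about 20 mm, and the cup is at (503,68).

The tool can only point straight down. So I'll open the jaws along the lean plane and let the vertical pads square the neck upright as they close, with the tip above the V bar (71 mm).

```bash
cat > go.py <<'E'
import sys,numpy as np
from scipy.spatial.transform import Rotation as Ro
from cell import monitor
def show(x,y,z,yaw=None):
    s=monitor.read_state(); R=Ro.from_euler("xyz",s["eef_rot"]).as_matrix()
    d=R.T@(np.array([x,y,z])-s["eef_pos"])/200
    o="t=%.2f pos %s rot %s gap %.1f F %s | tx ty tz %s"%(s["clock"],s["eef_pos"].round(1),s["eef_rot"].round(3),s["finger_gap"],s["wrist_force"].round(1),d.round(3))
    if yaw is not None:
        dy=(yaw-s["eef_rot"][2]+np.pi)%(2*np.pi)-np.pi; o+=" turn %.3f"%(-dy/np.pi)
    print(o)
show(*map(float,sys.argv[1:]))
E
python3 go.py 527.2 -177.9 160 -2.042
```

```text
t=0.10 pos [178.  520.1 204.9] rot [-1.572  0.    -0.33 ] gap 93.8 F [ 0.4 -0.2  0. ] | tx ty tz [ 2.782  0.227 -2.736] turn 0.545
```

```bash
python3 -m creep '[{"tx":0.95,"ty":0,"tz":-0.93,"turn":0.3,"fingers":94},{"tx":0.95,"ty":0,"tz":-0.93,"turn":0.3,"fingers":94},{"tx":0.95,"ty":0,"tz":-0.93,"turn":0.3,"fingers":94},{"tx":0.95,"ty":0,"tz":-0.93,"turn":0.3,"fingers":94},{"tx":0.95,"ty":0,"tz":-0.93,"turn":0.3,"fingers":94},{"tx":0.95,"ty":0,"tz":-0.93,"turn":0.3,"fingers":94},{"tx":0.95,"ty":0,"tz":-0.93,"turn":0.3,"fingers":94}]' 15; python3 go.py 527.2 -177.9 180 -2.042
```

```text
clock: 0.8
eef_pos: [298.4, 280.8, 205.2]
eef_rot: [-1.571, -0.001, -1.281]
wrist_force: [-1.4, 0.9, -0.0]
finger_gap: 94.0
t=0.80 pos [298.4 280.8 205.2] rot [-1.571e+00 -1.000e-03 -1.281e+00] gap 94.0 F [-1.4  0.9 -0. ] | tx ty tz [2.525 0.128 0.441] turn 0.242
```

```bash
python3 -m creep '[{"tx":1,"ty":0,"tz":0.17,"turn":0.12,"fingers":94},{"tx":1,"ty":0,"tz":0.17,"turn":0.12,"fingers":94},{"tx":1,"ty":0,"tz":0.17,"turn":0.12,"fingers":94},{"tx":1,"ty":0,"tz":0.17,"turn":0.12,"fingers":94},{"tx":1,"ty":0,"tz":0.17,"turn":0.12,"fingers":94}]'; python3 go.py 527.2 -177.9 180 -2.042
```

```text
clock: 1.3
eef_pos: [389.5, 94.9, 205.2]
eef_rot: [-1.571, -0.002, -1.663]
wrist_force: [0.2, 0.4, 0.6]
finger_gap: 94.2
t=1.30 pos [389.5  94.9 205.2] rot [-1.571 -0.002 -1.663] gap 94.2 F [0.2 0.4 0.6] | tx ty tz [1.294 0.128 0.812] turn 0.121
```

```bash
python3 -m creep '[{"tx":1,"ty":0,"tz":0.63,"turn":0.121,"fingers":94},{"tx":1,"ty":0,"tz":0.63,"turn":0.121,"fingers":94},{"tx":1,"ty":0,"tz":0.63,"turn":0.121,"fingers":94},{"tx":1,"ty":0,"tz":0.63,"turn":0.121,"fingers":94},{"tx":1,"ty":0,"tz":0.63,"turn":0.121,"fingers":94},{"tx":1,"ty":0,"tz":0.63,"turn":0.121,"fingers":94}]'; python3 go.py 527.2 -177.9 150 -2.042
```

```text
clock: 1.9
eef_pos: [497.3, -118.8, 204.6]
eef_rot: [-1.571, -0.002, -2.047]
wrist_force: [-0.4, 0.2, -0.1]
finger_gap: 94.2
t=1.90 pos [ 497.3 -118.8  204.6] rot [-1.571e+00 -2.000e-03 -2.047e+00] gap 94.2 F [-0.4  0.2 -0.1] | tx ty tz [0.194 0.273 0.268] turn -0.001
```

```bash
python3 -m creep '[{"tx":0.194,"ty":0.27,"tz":0.268,"turn":0,"fingers":94},{"tx":0.194,"ty":0.27,"tz":0.268,"turn":0,"fingers":94},{"tx":0.194,"ty":0.27,"tz":0.268,"turn":0,"fingers":94},{"tx":0.194,"ty":0.27,"tz":0.268,"turn":0,"fingers":94}]'; python3 go.py 527.2 -177.9 77 -2.042
python3 - <<'E'
from cell import optics
import cv2,numpy as np
a=optics.camera("side")["frame"][130:280,280:430];b=optics.camera("top")["frame"][130:280,300:450]
im=np.hstack([cv2.resize(x,(400,400),interpolation=cv2.INTER_CUBIC) for x in(a,b)])
cv2.imwrite("pics/p1.png",im[:,:,::-1])
E
```

```text
clock: 2.3
eef_pos: [526.8, -177.0, 150.2]
eef_rot: [-1.573, -0.002, -2.047]
wrist_force: [-0.3, 0.3, -0.1]
finger_gap: 94.1
t=2.30 pos [ 526.8 -177.   150.2] rot [-1.573e+00 -2.000e-03 -2.047e+00] gap 94.1 F [-0.3  0.3 -0.1] | tx ty tz [0.002 0.366 0.004] turn -0.001
```

View pics/p1.png

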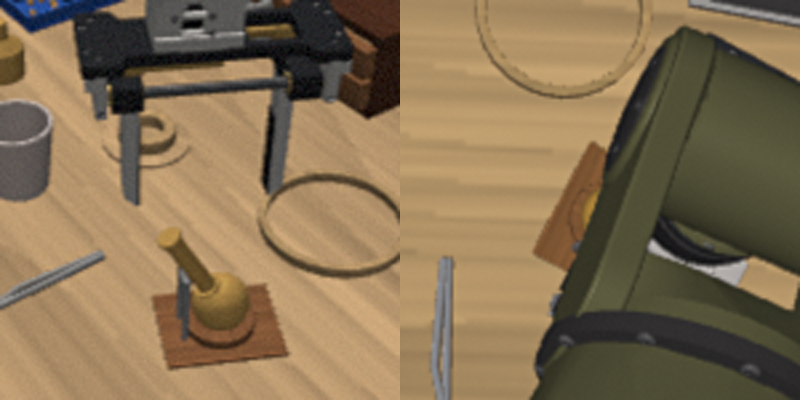

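The side view shows the open fingers (tips at crop (132,200) and (275,190)) straddling the lean plane above the flask (lip at (170,238)). The arm hides it in the top view. I descend to a tip height of 77.

```bash
python3 -c "
from h import *
s=load('side0.npz');h=np.array([-.891,.454,0])
for k in(47,-47): print((proj(s,np.array([526.8,-177,150])+k*h)-[280,130])*2.667)"
python3 -m creep '[{"tx":0,"ty":0.12,"tz":0,"turn":0,"fingers":94},{"tx":0,"ty":0.24,"tz":0,"turn":0,"fingers":94},{"tx":0,"ty":0.365,"tz":0,"turn":0,"fingers":94},{"tx":0,"ty":0.365,"tz":0,"turn":0,"fingers":94},{"tx":0,"ty":0.365,"tz":0,"turn":0,"fingers":94}]'; python3 go.py 545 -187 77 -2.042
python3 - <<'E'
from cell import optics
import cv2,numpy as np
a=optics.camera("side")["frame"][150:280,280:430]
cv2.imwrite("pics/p2.png",cv2.resize(a,(692,600),interpolation=cv2.INTER_CUBIC)[:,:,::-1])
E
```

```text
[136.91542115 198.2861565 ]
[261.28415737 187.09452006]
clock: 2.9
eef_pos: [527.7, -176.4, 80.1]
eef_rot: [-1.569, -0.002, -2.045]
wrist_force: [1.1, 0.4, 0.1]
finger_gap: 94.1
t=2.90 pos [ 527.7 -176.4   80.1] rot [-1.569e+00 -2.000e-03 -2.045e+00] gap 94.1 F [1.1 0.4 0.1] | tx ty tz [0.008 0.016 0.101] turn -0.001
```

View pics/p2.png

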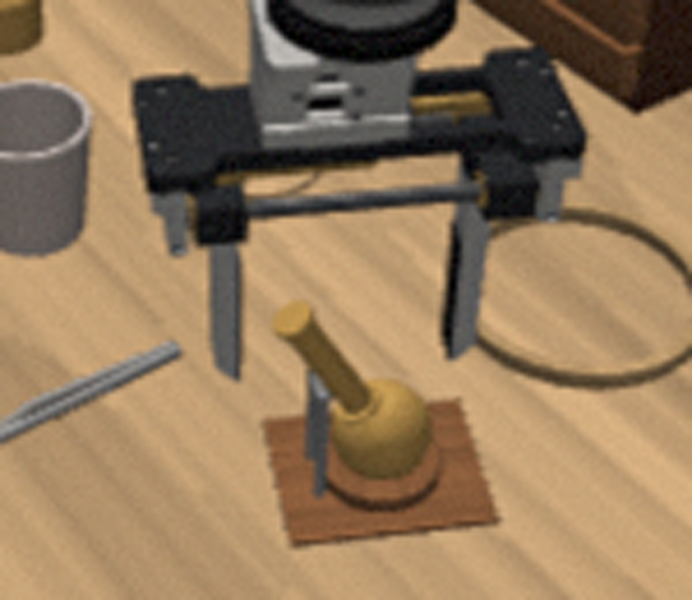

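The tips at z=80 (crop (235,378) and (460,357)) straddle the neck, and the line between them crosses it where the geometry says. Next I move the centre line over the ball and close.

```bash
python3 -m creep '[{"tx":0.004,"ty":0.015,"tz":0.03,"turn":0,"fingers":94},{"tx":0.008,"ty":0.015,"tz":0.06,"turn":0,"fingers":94},{"tx":0.008,"ty":0.015,"tz":0.1,"turn":0,"fingers":90},{"tx":0.008,"ty":0.015,"tz":0.1,"turn":0,"fingers":80},{"tx":0.008,"ty":0.015,"tz":0.1,"turn":0,"fingers":70},{"tx":0.008,"ty":0.015,"tz":0.1,"turn":0,"fingers":60},{"tx":0.008,"ty":0.015,"tz":0.1,"turn":0,"fingers":50},{"tx":0.008,"ty":0.015,"tz":0.1,"turn":0,"fingers":40},{"tx":0.008,"ty":0.015,"tz":0.1,"turn":0,"fingers":40},{"tx":0.008,"ty":0.015,"tz":0.1,"turn":0,"fingers":40}]' 10; python3 go.py 545 -187 77 -2.042
python3 - <<'E'
from cell import optics
import cv2,numpy as np
a=optics.camera("side")["frame"][150:280,280:430]
cv2.imwrite("pics/p3.png",cv2.resize(a,(692,600),interpolation=cv2.INTER_CUBIC)[:,:,::-1])
E
```

```text
clock: 3.95
eef_pos: [545.1, -187.2, 77.7]
eef_rot: [-1.568, -0.002, -2.045]
wrist_force: [-0.4, -0.2, 0.3]
finger_gap: 40.5
t=3.95 pos [ 545.1 -187.2   77.7] rot [-1.568e+00 -2.000e-03 -2.045e+00] gap 40.5 F [-0.4 -0.2  0.3] | tx ty tz [-0.001  0.003 -0.001] turn -0.001
```

View pics/p3.png

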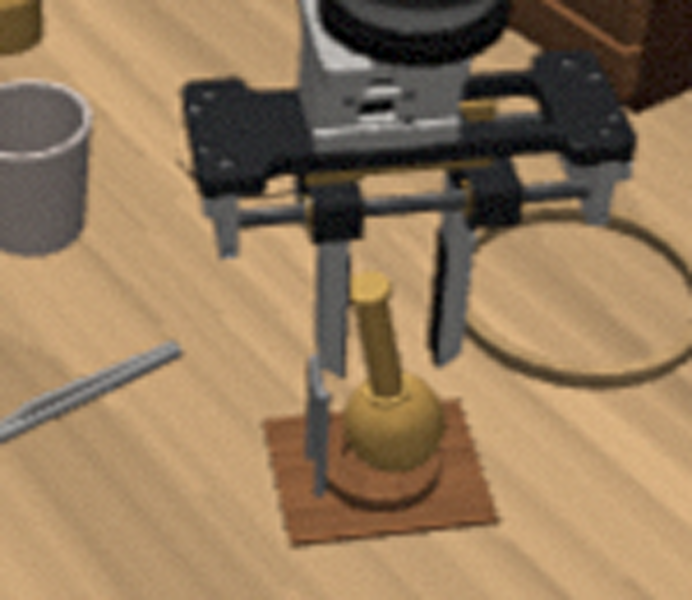

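The neck is now about 10° from upright, with its lip (crop (370,287)) resting on the left finger. The ball has shifted slightly in the pocket. I keep closing.

```bash
python3 -m creep '[{"tx":0,"ty":0.002,"tz":0,"turn":0,"fingers":35},{"tx":0,"ty":0.002,"tz":0,"turn":0,"fingers":30},{"tx":0,"ty":0.002,"tz":0,"turn":0,"fingers":26},{"tx":0,"ty":0.002,"tz":0,"turn":0,"fingers":22},{"tx":0,"ty":0.002,"tz":0,"turn":0,"fingers":18},{"tx":0,"ty":0.002,"tz":0,"turn":0,"fingers":10},{"tx":0,"ty":0.002,"tz":0,"turn":0,"fingers":10},{"tx":0,"ty":0.002,"tz":0,"turn":0,"fingers":10}]' 15; python3 go.py 545 -187 77 -2.042
python3 - <<'E'
from cell import optics
import cv2,numpy as np
a=optics.camera("side")["frame"][150:280,280:430]
cv2.imwrite("pics/p4.png",cv2.resize(a,(692,600),interpolation=cv2.INTER_CUBIC)[:,:,::-1])
E
```

```text
clock: 4.8
eef_pos: [545.0, -187.1, 77.2]
eef_rot: [-1.568, -0.002, -2.045]
wrist_force: [-0.1, 0.5, -1.0]
finger_gap: 19.1
t=4.80 pos [ 545.  -187.1   77.2] rot [-1.568e+00 -2.000e-03 -2.045e+00] gap 19.1 F [-0.1  0.5 -1. ] | tx ty tz [-0.001  0.001 -0.   ] turn -0.001
```

View pics/p4.png

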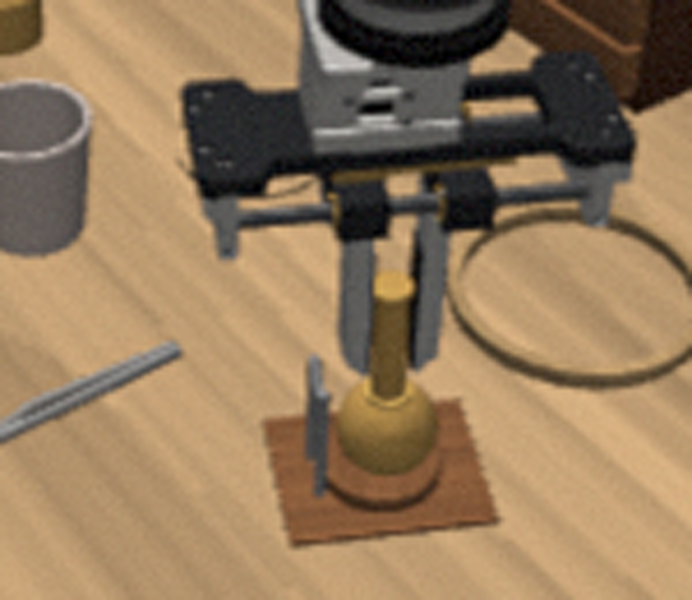

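The neck now looks upright between the fingers, but the 19.1 mm gap suggests they are on the lip or that it's slightly skewed. I check with the depth data.

```bash
cat > fl.py <<'E'
from h import *
from scipy.optimize import least_squares
def flask(c,ball0,tip=None):
    C=cloud(c); f=c["frame"]; hs=cv2.cvtColor(f,cv2.COLOR_RGB2HSV)
    m=(c["range_z"]>0)&(hs[...,1]>105)&(hs[...,0]>14)&(hs[...,0]<26)&(np.linalg.norm(C-np.array(ball0),axis=2)<115)
    P=C[m]; P=P[P[:,2]>ball0[2]-8]
    B=P[P[:,2]<ball0[2]+17]
    q=least_squares(lambda p:np.linalg.norm(B-p,axis=1)-24,ball0,loss="soft_l1",f_scale=1)
    b=q.x; N=P[(P[:,2]>b[2]+30)&(P[:,2]<b[2]+82)&(np.linalg.norm(P[:,:2]-b[:2],axis=1)<35)]
    def g(p):
        a=np.array([p[0],p[1],1]);a/=np.linalg.norm(a); w=N-np.array([p[2],p[3],b[2]+55]); return np.linalg.norm(w-np.outer(w@a,a),axis=1)-8
    r=least_squares(g,[0,0,b[0],b[1]],loss="soft_l1",f_scale=.7)
    print("ball",b.round(1),"res",np.median(abs(q.fun)).round(2),"n",len(B),"| neck slope(deg xy)",np.degrees(np.arctan(r.x[:2])).round(1),"at +55:",r.x[2:].round(1),"n",len(N),np.median(abs(r.fun)).round(2),"top z",P[:,2].max().round(1))
E
python3 - <<'E'
from cell import optics
from fl import *
for n in("side",):
    c=optics.camera(n); np.savez("s4.npz",**c); flask(c,[545,-187,31])
    for z in (60,116): print(((proj(c,[545,-187,z])-[280,150])*4.615).round(0))
E
python3 go.py 545 -187 77 -2.042
```

```text
ball [ 547.7 -187.6   34.7] res 0.63 n 189 | neck slope(deg xy) [-1.8  0. ] at +55: [ 545.6 -187.4] n 146 0.48 top z 144.0
[381. 386.]
[388. 296.]
t=4.90 pos [ 545.  -187.2   77.2] rot [-1.568e+00 -2.000e-03 -2.045e+00] gap 18.5 F [-0.3  0.5 -1.2] | tx ty tz [-0.001  0.001 -0.001] turn -0.001
```

```bash
python3 -m creep '[{"tx":0,"ty":0,"tz":0,"turn":0,"fingers":5},{"tx":0,"ty":0,"tz":0,"turn":0,"fingers":5},{"tx":0,"ty":0,"tz":0,"turn":0,"fingers":5},{"tx":0,"ty":0,"tz":0,"turn":0,"fingers":5},{"tx":0,"ty":0,"tz":0,"turn":0,"fingers":5}]' 20; python3 - <<'E'
from cell import optics
from fl import *
c=optics.camera("side"); flask(c,[545,-187,31])
E
python3 go.py 545 -187 77 -2.042
```

```text
clock: 5.4
eef_pos: [545.0, -187.2, 77.2]
eef_rot: [-1.568, -0.002, -2.045]
wrist_force: [-0.2, 0.1, -2.0]
finger_gap: 18.8
ball [ 547.6 -187.6   34.9] res 0.49 n 184 | neck slope(deg xy) [-1.4  0.2] at +55: [ 545.7 -187.6] n 143 0.55 top z 144.2
t=5.45 pos [ 545.  -187.1   77.2] rot [-1.568e+00 -2.000e-03 -2.045e+00] gap 18.4 F [ 0.1  0.2 -1.3] | tx ty tz [-0.001  0.001 -0.   ] turn -0.001
```

The flask is almost upright (1–2° off) and the ball has ridden up about 2 mm on the pocket rim. I lift straight up out of the pocket, drift away from the bar, then check the gap and alignment.

```bash
python3 -m creep '[{"tx":0,"ty":-0.015,"tz":0,"turn":0,"fingers":5},{"tx":0,"ty":-0.03,"tz":0,"turn":0,"fingers":5},{"tx":0,"ty":-0.045,"tz":0,"turn":0,"fingers":5},{"tx":0,"ty":-0.06,"tz":0.01,"turn":0,"fingers":5},{"tx":0,"ty":-0.08,"tz":0.03,"turn":0,"fingers":5},{"tx":0,"ty":-0.12,"tz":0.05,"turn":0,"fingers":5},{"tx":0,"ty":-0.2,"tz":0.06,"turn":0,"fingers":5},{"tx":0,"ty":-0.3,"tz":0.06,"turn":0,"fingers":5},{"tx":0,"ty":-0.3,"tz":0.06,"turn":0,"fingers":5},{"tx":0,"ty":-0.3,"tz":0.06,"turn":0,"fingers":5}]' 20; python3 - <<'E'
from cell import optics
from fl import *
c=optics.camera("side"); flask(c,[556,-193,92])
p=proj(c,[556,-193,120]).astype(int);a=c["frame"][p[1]-50:p[1]+50,p[0]-50:p[0]+50]
cv2.imwrite("pics/p5.png",cv2.resize(a,(600,600),interpolation=cv2.INTER_CUBIC)[:,:,::-1])
print(p,((proj(c,[556,-193,110])-proj(c,[556,-193,170]))*6).round())
E
python3 go.py 642 51.2 140 -2.042
```

```text
clock: 6.45
eef_pos: [555.7, -192.5, 137.1]
eef_rot: [-1.568, -0.002, -2.045]
wrist_force: [0.2, -0.3, -2.1]
finger_gap: 18.7
ball [ 558.2 -193.3   94.5] res 0.58 n 224 | neck slope(deg xy) [-1.7  0.1] at +55: [ 556.2 -192.9] n 163 0.55 top z 204.9
[370 212] [-12. 135.]
t=6.50 pos [ 555.4 -192.4  136.5] rot [-1.569e+00 -2.000e-03 -2.045e+00] gap 19.0 F [ 0.4  0.4 -1.7] | tx ty tz [-1.281 -0.02  -0.171] turn -0.001
```

View pics/p5.png

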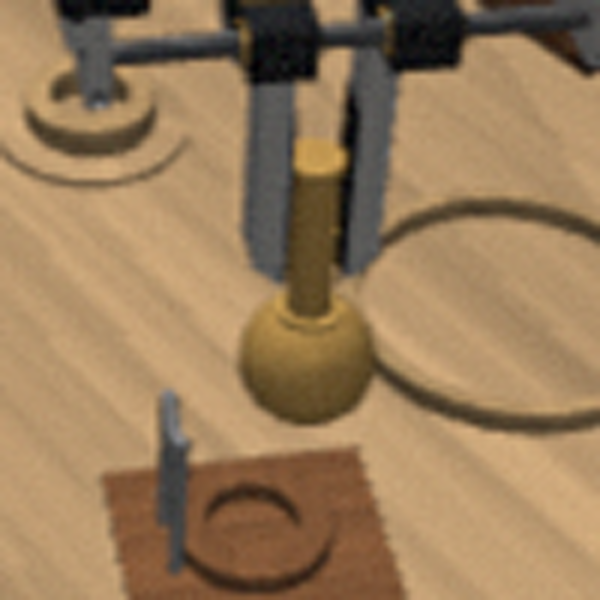

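The flask hangs clear in the grip, upright to about 2°. Its ball centre is about (+2.6,-0.8) from the tool axis and 44 mm below the tip. I carry it over to the ring.

```bash
python3 -m creep '[{"tx":-0.06,"ty":-0.03,"tz":-0.01,"turn":0,"fingers":5},{"tx":-0.16,"ty":-0.06,"tz":-0.02,"turn":0,"fingers":5},{"tx":-0.28,"ty":-0.09,"tz":-0.04,"turn":0,"fingers":5},{"tx":-0.42,"ty":-0.1,"tz":-0.06,"turn":0,"fingers":5},{"tx":-0.56,"ty":-0.1,"tz":-0.08,"turn":0,"fingers":5},{"tx":-0.7,"ty":-0.1,"tz":-0.1,"turn":0,"fingers":5},{"tx":-0.84,"ty":-0.1,"tz":-0.12,"turn":0,"fingers":5},{"tx":-0.94,"ty":-0.1,"tz":-0.14,"turn":0,"fingers":5},{"tx":-1,"ty":-0.1,"tz":-0.15,"turn":0,"fingers":5},{"tx":-1,"ty":-0.1,"tz":-0.15,"turn":0,"fingers":5}]' 25; python3 go.py 639.5 52 130 -2.042
```

```text
clock: 7.5
eef_pos: [620.0, 0.8, 155.7]
eef_rot: [-1.569, -0.002, -2.043]
wrist_force: [0.2, -0.0, -1.5]
finger_gap: 18.6
t=7.50 pos [620.    0.8 155.7] rot [-1.569e+00 -2.000e-03 -2.043e+00] gap 18.6 F [ 0.2 -0.  -1.5] | tx ty tz [-0.272  0.128 -0.03 ] turn -0.000
```

```bash
python3 -m creep '[{"tx":-0.08,"ty":0.03,"tz":-0.01,"turn":0,"fingers":5},{"tx":-0.18,"ty":0.07,"tz":-0.02,"turn":0,"fingers":5},{"tx":-0.25,"ty":0.11,"tz":-0.03,"turn":0,"fingers":5},{"tx":-0.272,"ty":0.125,"tz":-0.03,"turn":0,"fingers":5},{"tx":-0.272,"ty":0.125,"tz":-0.03,"turn":0,"fingers":5},{"tx":-0.272,"ty":0.125,"tz":-0.03,"turn":0,"fingers":5}]' 25; python3 - <<'E'
from cell import optics
from fl import *
c=optics.camera("side"); np.savez("s6.npz",**c); flask(c,[641.5,51.2,88])
p=proj(c,[640,51,90]).astype(int);a=c["frame"][p[1]-40:p[1]+40,p[0]-40:p[0]+40]
d=optics.camera("top");np.savez("t6.npz",**d);p=proj(d,[640,51,90]).astype(int);b=d["frame"][p[1]-40:p[1]+40,p[0]-40:p[0]+40]
cv2.imwrite("pics/p6.png",np.hstack([cv2.resize(x,(400,400),interpolation=cv2.INTER_CUBIC) for x in(a,b)])[:,:,::-1])
E
python3 go.py 639.5 52 130 -2.042
```

```text
clock: 8.1
eef_pos: [639.5, 51.7, 130.6]
eef_rot: [-1.569, -0.002, -2.043]
wrist_force: [0.3, -1.2, -1.5]
finger_gap: 18.5
ball [642.6  52.1  88.2] res 0.8 n 168 | neck slope(deg xy) [-1.4  0.4] at +55: [640.1  51.8] n 116 0.99 top z 198.8
t=8.20 pos [639.5  51.4 130.9] rot [-1.569e+00 -2.000e-03 -2.044e+00] gap 18.7 F [ 0.1  0.1 -1.4] | tx ty tz [-0.003  0.005 -0.002] turn -0.001
```

View pics/p6.png

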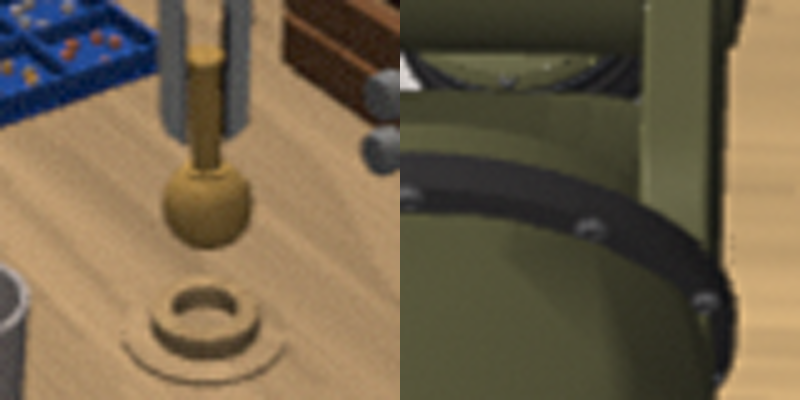

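The ball hangs over the ring in the side view (ball (207,205), ring (205,315)), and measures about 1 mm off in x and y. I trim that and lower it.

```bash
python3 go.py 638.6 50.8 84; python3 -m creep '[{"tx":0.002,"ty":0.05,"tz":-0.003,"turn":0,"fingers":5},{"tx":0.004,"ty":0.1,"tz":-0.003,"turn":0,"fingers":5},{"tx":0.004,"ty":0.15,"tz":-0.003,"turn":0,"fingers":5},{"tx":0.004,"ty":0.19,"tz":-0.003,"turn":0,"fingers":5},{"tx":0.004,"ty":0.22,"tz":-0.003,"turn":0,"fingers":5},{"tx":0.004,"ty":0.232,"tz":-0.003,"turn":0,"fingers":5},{"tx":0.004,"ty":0.232,"tz":-0.003,"turn":0,"fingers":5},{"tx":0.004,"ty":0.232,"tz":-0.003,"turn":0,"fingers":5}]';python3 - <<'E'
from cell import optics
from fl import *
c=optics.camera("side"); flask(c,[641.5,51.2,41])
E
python3 go.py 638.6 50.8 81 -2.042
```

```text
t=8.20 pos [639.5  51.4 130.9] rot [-1.569e+00 -2.000e-03 -2.044e+00] gap 18.7 F [ 0.1  0.1 -1.4] | tx ty tz [ 0.004  0.235 -0.003]
clock: 9.0
eef_pos: [638.8, 50.9, 84.9]
eef_rot: [-1.568, -0.001, -2.044]
wrist_force: [0.5, 0.6, -1.6]
finger_gap: 18.8
ball [642.2  51.3  42.8] res 1.02 n 148 | neck slope(deg xy) [-2.5 -0.2] at +55: [639.5  51. ] n 111 0.55 top z 151.9
t=9.05 pos [638.9  50.9  85. ] rot [-1.568e+00 -1.000e-03 -2.044e+00] gap 18.5 F [ 0.5 -0.5 -1. ] | tx ty tz [ 0.001  0.02  -0.001] turn -0.001
```

```bash
python3 -m creep '[{"tx":0,"ty":0.005,"tz":0,"turn":0,"fingers":5},{"tx":0,"ty":0.01,"tz":0,"turn":0,"fingers":5},{"tx":0,"ty":0.015,"tz":0,"turn":0,"fingers":5},{"tx":0,"ty":0.015,"tz":0,"turn":0,"fingers":5}]'; python3 -m creep '[{"tx":0,"ty":0.005,"tz":0,"turn":0,"fingers":5},{"tx":0,"ty":0.005,"tz":0,"turn":0,"fingers":5},{"tx":0,"ty":0.005,"tz":0,"turn":0,"fingers":5}]'
```

```text
clock: 9.45
eef_pos: [638.8, 50.8, 81.8]
eef_rot: [-1.568, -0.001, -2.044]
wrist_force: [-0.6, -0.4, -1.3]
finger_gap: 18.8
clock: 9.75
eef_pos: [638.9, 50.9, 81.0]
eef_rot: [-1.568, -0.001, -2.044]
wrist_force: [0.0, 1.2, -0.5]
finger_gap: 18.8
```

```bash
python3 -m creep '[{"tx":0,"ty":0.004,"tz":0,"turn":0,"fingers":5},{"tx":0,"ty":0.004,"tz":0,"turn":0,"fingers":5},{"tx":0,"ty":0.004,"tz":0,"turn":0,"fingers":5}]'
```

```text
clock: 10.05
eef_pos: [639.0, 50.9, 80.3]
eef_rot: [-1.568, -0.001, -2.044]
wrist_force: [0.1, 0.8, 1.0]
finger_gap: 18.3
```

The wrist force went from -1.5 N (carrying) to +1.0 N (resting), so the ball is touching the seat. I check before letting go.

```bash
python3 - <<'E'
from cell import optics
from fl import *
c=optics.camera("side"); flask(c,[641.5,51.2,37])
p=proj(c,[640,51,70]).astype(int);a=c["frame"][p[1]-40:p[1]+40,p[0]-40:p[0]+40]
cv2.imwrite("pics/p7.png",cv2.resize(a,(600,600),interpolation=cv2.INTER_CUBIC)[:,:,::-1])
print(p,(300+(proj(c,[641.5,51.2,36])-p)*7.5),(300+(proj(c,[641.5,51.2,126])-p)*7.5))
E
```

```text
ball [642.7  52.4  38.5] res 0.91 n 149 | neck slope(deg xy) [-2.9 -1. ] at +55: [639.9  51.5] n 99 0.66 top z 136.2
[334 162] [303.49965254 382.04797851] [306.13217573 166.9219094 ]
```

View pics/p7.png

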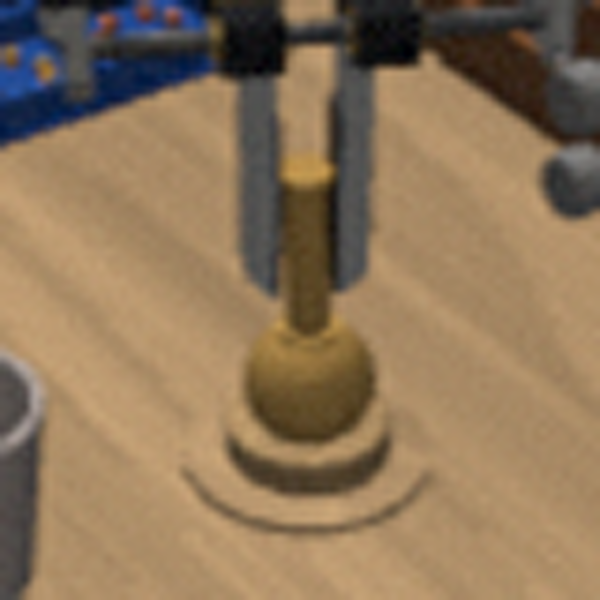

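The ball sits in the ring (ball (310,382); ring edges 225–390, so centre about 307) at its seated height, leaning at most about 2.5°. I release by opening in small steps.

```bash
python3 -m creep '[{"tx":0,"ty":0,"tz":0,"turn":0,"fingers":19},{"tx":0,"ty":0,"tz":0,"turn":0,"fingers":20},{"tx":0,"ty":0,"tz":0,"turn":0,"fingers":21},{"tx":0,"ty":0,"tz":0,"turn":0,"fingers":22},{"tx":0,"ty":0,"tz":0,"turn":0,"fingers":24},{"tx":0,"ty":0,"tz":0,"turn":0,"fingers":27},{"tx":0,"ty":0,"tz":0,"turn":0,"fingers":30},{"tx":0,"ty":0,"tz":0,"turn":0,"fingers":30}]' 5; python3 - <<'E'
from cell import optics
from fl import *
c=optics.camera("side"); flask(c,[641.5,51.2,37])
p=proj(c,[640,51,70]).astype(int);a=c["frame"][p[1]-40:p[1]+40,p[0]-40:p[0]+40]
cv2.imwrite("pics/p8.png",cv2.resize(a,(600,600),interpolation=cv2.INTER_CUBIC)[:,:,::-1])
E
```

```text
clock: 10.9
eef_pos: [639.0, 50.9, 80.3]
eef_rot: [-1.568, -0.001, -2.044]
wrist_force: [-0.1, 0.5, -0.5]
finger_gap: 30.2
ball [642.8  53.3  37.9] res 0.81 n 157 | neck slope(deg xy) [-1.9 -1.3] at +55: [640.7  52.7] n 111 0.49 top z 145.0
```

View pics/p8.png

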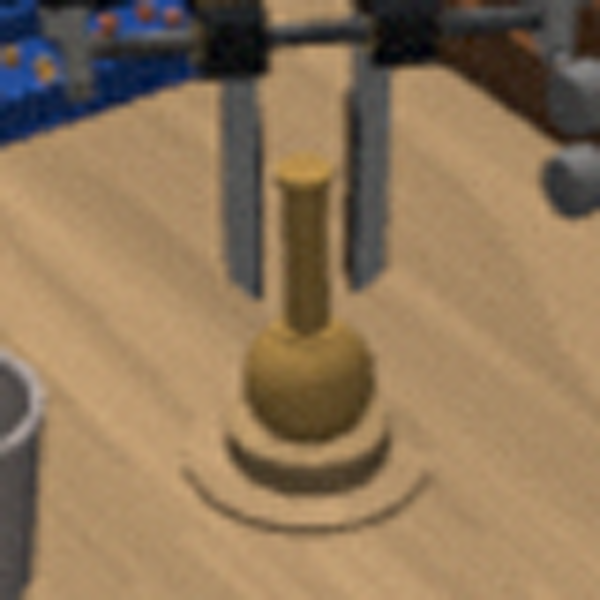

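It stands free, with a slight lean still visible. I open wider and rise straight up, then check from both cameras.

```bash
python3 -m creep '[{"tx":0,"ty":0,"tz":0,"turn":0,"fingers":40},{"tx":0,"ty":0,"tz":0,"turn":0,"fingers":60},{"tx":0,"ty":0,"tz":0,"turn":0,"fingers":60},{"tx":0,"ty":-0.1,"tz":0,"turn":0,"fingers":60},{"tx":0,"ty":-0.3,"tz":0,"turn":0,"fingers":60},{"tx":0,"ty":-0.5,"tz":0,"turn":0,"fingers":60},{"tx":0,"ty":-0.6,"tz":0,"turn":0,"fingers":60},{"tx":0.3,"ty":-0.65,"tz":0,"turn":0,"fingers":60},{"tx":0.6,"ty":-0.65,"tz":-0.2,"turn":0,"fingers":60},{"tx":0.9,"ty":-0.65,"tz":-0.4,"turn":0,"fingers":60},{"tx":1,"ty":-0.65,"tz":-0.6,"turn":0,"fingers":60},{"tx":1,"ty":-0.65,"tz":-0.8,"turn":0,"fingers":60},{"tx":1,"ty":-0.65,"tz":-0.8,"turn":0,"fingers":60}]'; python3 - <<'E'
from cell import optics
from fl import *
im=[]
for n in("side","top"):
    c=optics.camera(n); np.savez(n+"9.npz",**c); flask(c,[641.5,51.2,37])
    p=proj(c,[600,51,70]).astype(int);im.append(cv2.resize(c["frame"][p[1]-70:p[1]+70,p[0]-70:p[0]+70],(400,400),interpolation=cv2.INTER_CUBIC))
    C=cloud(c);u0,u1,v0,v1=(228,270,205,250) if n=="top" else (268,305,165,208)
    P=C[v0:v1,u0:u1].reshape(-1,3);Q=P[(P[:,2]>68)&(P[:,2]<90)]; print("cup",((Q.min(0)+Q.max(0))/2).round(1))
cv2.imwrite("pics/p9.png",np.hstack(im)[:,:,::-1])
E
```

```text
clock: 12.25
eef_pos: [402.5, -54.1, 210.0]
eef_rot: [-1.568, -0.001, -2.045]
wrist_force: [-0.3, 0.6, 0.7]
finger_gap: 59.8
ball [642.5  53.4  37.5] res 0.65 n 161 | neck slope(deg xy) [-2.2 -0.9] at +55: [640.4  52.6] n 111 0.85 top z 129.3
cup [501.5  68.8  73.7]
ball [643.2  51.9  34.9] res 0.52 n 241 | neck slope(deg xy) [-2.  -0.7] at +55: [641.2  51.5] n 39 0.12 top z 129.1
cup [503.9  68.1  73.2]
```

View pics/p9.png

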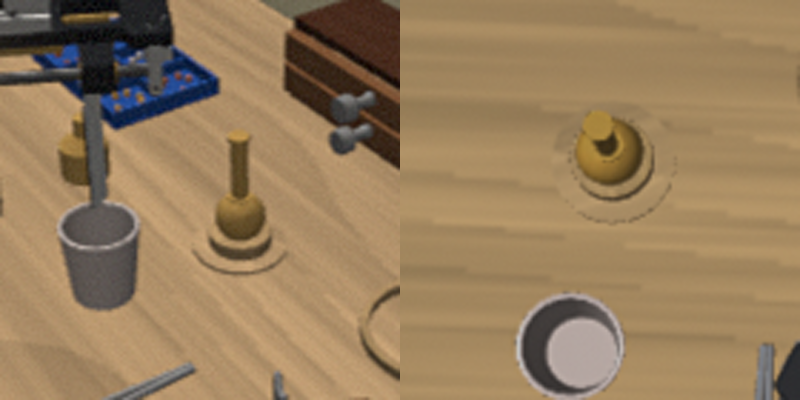

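Both cameras agree: the flask is seated at its expected height, leaning about 2° and steady, and the cup hasn't moved. The gripper is well clear, so I hand the job in.

```bash
python3 -c "
from cell import manip,monitor
print(monitor.read_state()['clock'],manip.sign_off())"
```

```text
the job is handed in; nothing more can be done
12.35 None
```

The flask is standing in the small ash ring stand, let go, and the job was handed in at 12.35 s. The tool could only point straight down, so I used the closing jaws to bring the neck upright in the rest. I then lifted the flask out, lowered it until the wrist force showed contact, and opened the jaws in small steps.

**Final checks:**
- **Seating:** the ball centre is within about 1–2 mm of the ring's axis. Its height reads 35–37.5 mm depending on the camera, against 36 mm expected.
- **Upright:** both cameras show a lean of just over 2°, steady since release. I left that uncorrected.
- **Chai cup:** its position is unchanged to within 1 mm, and the gripper is well clear of everything.
- **Grip width:** the fingers read about 18.6 mm on the 16 mm neck. I didn't find out why; they may have caught the lip or held the neck slightly skewed. The hold was steady all the way.

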